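# Take the spent filter capsule off the bench gas coupler

## Task

Take the spent white filter capsule off the quick coupler of the gas outlet: pull the brass sleeve back until the capsule pops out, and let the sleeve spring fully home with the capsule still lying in its cradle. Then draw the capsule straight out and lay it flat inside the blue tray; set it down, do not drop it, and do not knock over or shift the beaker and the vials.

Things in the scene. Friction and masses are not known exactly. Their poses are not given: they have to be found in the camera images.
- station: gas outlet fixed to the bench: grey base plate 215x80x10 mm with an aluminium block, a quick coupler with a brass sleeve, and a low cradle. Origin on the bench under the coupler; x runs along the level coupler axis from the block towards the capsule, z up; the axis lies at y = 0, z = 75 mm. Along x: block (50 mm wide, top at 100 mm) -80 to -36 mm, fixed nut to -28, resting sleeve -10 to 32
- bore_mouth (a point): mouth of the fixed steel bore tube (28 mm outside) inside the sleeve, on the coupler axis at station x = 30 mm; the capsule's nipple sits in this bore
- cradle (a point): middle of the fixed V cradle (86 mm long, station x 38 to 124 mm), on the coupler axis at station x = 81 mm; the capsule lies in it. The cradle is narrower than the capsule and lies wholly below its axis (from 66 mm height down), so fingers can pass down both sides of the capsule
- sleeve_mid (a point): centre of the ribbed brass sleeve, on the coupler axis (moves with it); the sleeve is 42 mm long, 38 mm in diameter, with 42 mm rims 4 mm long at both ends. Axes as the station's. Pulled back means along -x, towards the block. Beside and under it is free space down to the base plate
- sleeve (a joint): how far the sleeve is pulled back, m: 0 = home, stop at 0.016. A spring drives it home: 4 N at 0, 10 N at 0.014. At about 0.009 (surely by 0.011) the lock opens and an ejector pushes the capsule out 16 mm along station +x within about half a second; it stays lying in the cradle. Before that it is locked. The hand must go 2 to 3 mm farther, as grip and arm give
- filter_mid (a point): centre of the body of the loose capsule (70 g): white cylinder 34 mm in diameter, 50 mm long, orange band; a steel nipple 36 mm long (11 mm thick, 22 mm flange near its end) points to its -x, a 6 mm stub to +x. Starts locked at station x = 63 mm, x axis along the station's; popped out it lies at 79 mm. Drawn 15 mm or more farther along +x it is clear of the bore and can be lifted
- filter_tip (a point): end of the nipple, on the capsule's axis, 61 mm from filter_mid along the capsule's -x
- tray: fixed blue tray, 170 (x) x 130 (y) x 22 mm high, walls and floor 4 mm thick; origin at the centre of its underside on the bench, z up
- beaker: loose plastic beaker, 69 mm in diameter and 83 mm high, origin at the centre of its underside; leave alone
- vial_1: loose capped vial 25 mm in diameter, 56 mm high, origin at the centre of its underside; leave alone
- vial_2: loose capped vial 25 mm in diameter, 56 mm high, origin at the centre of its underside; leave alone
Not all that is in view belongs to the job. What is meant by the part that bears filter_mid is not pink, and is the smaller of those in its own colour.

How it is judged (in metres and radians):
On the way, in this order (a step that is already met when the one before it is completed fails the run):
1. the sleeve is pulled back towards its unlocking point (more than 7 mm) (value of joint sleeve above 0.007 m), for 0.1 s.
2. the sleeve is home again (within 2 mm) and the popped-out capsule still lies in the cradle (value of joint sleeve below 0.002 m and x of filter_mid in the frame of station between 0.072 and 0.095 m and z of filter_mid in the frame of station between 0.065 and 0.085 m), for 0.2 s.
At the end, for the whole second after the job is handed in: The sleeve is home (within 2 mm), and the capsule, nipple included, lies flat (its length within about 10 degrees of level) and still on the floor of the tray, inside its walls (value of joint sleeve below 0.002 m and x of filter_mid in the frame of tray between -0.075 and 0.075 m and y of filter_mid in the frame of tray between -0.055 and 0.055 m and z of filter_mid in the frame of tray between 0.015 and 0.028 m and x of filter_tip in the frame of tray between -0.085 and 0.085 m and y of filter_tip in the frame of tray between -0.065 and 0.065 m and angle between filter_mid's own x axis and vertical between 1.4 and 1.74 rad and linear speed of filter below 0.02 m/s); the robot touches nothing.
It fails at once if the capsule is let go of well above the tray or bench (its centre higher than 60 mm) away from the coupler's cradle (contact force between filter and the fingers below 0.02 N and height (world z) of filter_mid above 0.06 m and distance between filter_mid and sleeve_mid above 0.14 m).
It fails at once if the beaker or a vial is shifted by more than 30 mm or tipped over (distance of any of beaker, vial_1, vial_2 from where it was at the start of the episode above 0.03 m or angle between any of beaker, vial_1, vial_2's own z axis and vertical above 0.5 rad).
It also fails if it takes over 43 s, if anything falls off the work surface, if the arm or the gripper's body presses on something with over 40 N, if the wrist force passes 120 N, or if a joint passes its speed limit or range.

## Robot

A 6-joint arm with a two-finger parallel gripper is mounted at the origin on a cart in front of the work surface, level with it; the furniture and walls round the work are solid. World frame = base frame: x ahead of the robot, y to its left, z up, the work surface at z = 0. Lengths are in m, angles in degrees, forces in N, time in s.
With the tool pointing down it reaches from about 0.35 to 0.875 m from the base axis. Payload 4.2 kg.
Tool frame: the origin (TCP) lies between the finger pads; the fingertips stand 11 mm ahead of it and the grasp point (between the pads) lies 8 mm behind it; z points along the fingers, y is the direction in which the jaws open and shut (so a half turn about z gives the same grasp; the last joint's range is limited). The gripper opens to 87 mm and grips with 3 to 60 N. Pads are 19 mm wide; open, the fingers measure 117 mm over their backs; the gripper's body (75 mm by 190 mm) begins 51 mm behind the grasp point.
Start: joints at [-61.1, 22.042, 0.453, 0, -68.411, -14.817], TCP at [0.152, -0.606, 0.234] pointing down, gripper open.
Joint ranges: [-179.83, 179.83], [-69.29, 118.12], [-61.27, 80.66], [-181.25, 117.63], [-171.15, -9.14], [-177.46, 177.46]. Speed limits (degrees/s): [159.86, 159.86, 180, 180, 180, 180].

## Interface

Orientations are given as a 3x3 rotation matrix whose columns are the frame's x, y, z axes.
In Python, from station import sense, capture, get_calibration, finish_job, search_frame, cut_out gives the robot as it stands.
- The arm moves only by the tool arm_command, never from a script. Its argument "rows" is a list of rows, each an object with "fingers": the opening in per cent of the stroke, from 0 (shut) to 100 (fully open); "travel": the shift along the tool's x, y, z in cm, a list of three; "roll": the turn about the tool's z in degrees. A call has 1 to 10 rows; each row is the pose to reach, as a shift and turn from the pose commanded when the call began, along the tool's axes at that moment; what a row does not reach only later rows make up. A row lasts 1/10 s, in which the tool goes at most 50 mm and 8.59 degrees, less where a joint would pass 70% of its speed; a pose out of reach is approached as far as the arm can. A call with a gripper value outside its range is refused whole. The fingers move at their own pace and stop on an object; the grip force is fixed at half the most. Time passes only in rows, so rows that repeat a pose let the fingers close. It gives the time, the measured TCP pose, the force and the opening at its end, in the units of the state.
- sense(): the state, without advancing time (a new reading comes with each control period).
- capture(name): name is "side" or "top"; returns (picture, depth): 480x640x3 uint8, red, green, blue; 480x640 float32, m along the optical axis (not along the pixel's ray), 0 where there is no reading.
- get_calibration(name): a dict with "fov_y" (degrees; the focal length in pixels is half the picture's height over the tangent of half this angle, whatever the lens; pixels are square), "cx", "cy" (the principal point, pixels), "distortion" ([k1, k2, p1, p2, k3] as OpenCV has them; the pictures are not rectified), "origin" and "attitude" of the camera in the world. Camera axes: x right, y down, z forward; pixel columns grow to the right and rows downward; lengths in m; the calibration is good to about 2 mm. A picture is of the moment at which its call begins. get_calibration takes no time and is no camera call.
- finish_job(): hands the job in, once; it reports no verdict.
Trained networks look in the newest picture that a camera, given by its name, has taken for a name from the list of things; names that differ only in an ending like _2 or _b are one class to them, and where a whole thing is asked for, a point or a joint stands for the part that bears it (a point fixed in the world has none). Each returns a list of dicts, best first, with "p" (0 to 1); they miss things now and then, are a little off and sometimes report something else, mostly with a low value. They report only what shows in the picture. A call takes as long as a camera call. They do not tell look-alikes from the thing itself.
- search_frame(camera, label): "position" ([x, y, z] in m, in world coordinates, good to about 4 mm: the middle of the surface that is visible of it).
- cut_out(camera, label): "mask" (480x640 bool, what is visible of it).
The state is a dict: "time_s": time; "joints": joint angles; "joint_velocities": joint speeds; "effort": joint torques, N m; "tcp_pos": TCP position; "ee_rot": TCP orientation; "wrist_force": force on the tool from outside, world axes, zero at the start; "moment": the same for the moment, N m; "gripper_width": opening from 0.0 (shut) to 1.0 (fully open).
Only numpy, scipy, OpenCV 4.12 (cv2) and the standard library are available. Lean on these libraries where they do the work, as an engineer would, in place of code of your own. Each camera call takes 0.05 s, during which the arm holds its last target. There are 200 camera calls.

## Working session

There is one attempt and no reset: what is moved stays moved. The work goes in short steps, Python scripts to look and compute and a tool call to move; the robot and the scene stay as the last step left them, time stands still between calls to the robot, and variables do not carry over. Pictures are saved under pics/ and viewed, about 8 in all and at most 12, crops included, and the job is handed in when it is done.

Besides the shell and the picture viewer there is one more tool, called after ">>>" in YAML: its name, and indented under it one key for each argument. arm_command: Moves the arm, as the interface text tells. Its arguments: {"type":"object","properties":{"rows":{"type":"array","items":{"type":"object","properties":{"fingers":{"type":"number"},"travel":{"type":"array","items":{"type":"number"}},"roll":{"type":"number"}}}}},"required":["rows"]}

```bash
mkdir -p pics; cat > h.py <<'E'
import numpy as np, cv2
from station import *
def pix2world(cam,u,v,d):
    c=get_calibration(cam);f=240/np.tan(np.radians(c["fov_y"]/2))
    K=np.array([[f,0,c["cx"]],[0,f,c["cy"]],[0,0,1]])
    p=np.stack([np.ravel(u),np.ravel(v)],-1).astype(np.float64).reshape(-1,1,2)
    n=cv2.undistortPoints(p,K,np.array(c["distortion"],float)).reshape(-1,2)
    d=np.ravel(d)[:,None]
    P=np.hstack([n*d,d])
    return P@np.array(c["attitude"]).T+np.array(c["origin"])
def cloud(cam,depth,mask):
    v,u=np.nonzero(mask&(depth>0));return pix2world(cam,u,v,depth[v,u])
E
python3 - <<'E'
from h import *
s=sense();print(s)
for n in("side","top"):
    im,d=capture(n);cv2.imwrite(f"pics/{n}0.png",im[:,:,::-1]);np.savez(f"{n}0",im=im,d=d)
    c=get_calibration(n);print(n,c)
    for l in("station","sleeve","filter_mid","tray","beaker","vial_1"):
        print(l,[(np.round(r["position"],3).tolist(),round(r["p"],2)) for r in search_frame(n,l)])
E
```

```text
{'time_s': 0.0, 'joints': array([-6.11002018e+01,  2.20932470e+01,  3.80197695e-01, -2.79455611e-02,
       -6.84117785e+01, -1.48161109e+01]), 'joint_velocities': array([-0.13989129,  0.08201011, -0.05479175,  0.13054176, -0.1342106 ,
        0.06101454]), 'effort': array([ 1.09109274e-03, -3.90661490e+01,  1.87407517e+01,  4.21961546e+00,
        1.10187146e-02, -2.04375765e-04]), 'tcp_pos': array([ 0.15195781, -0.60565373,  0.23243895]), 'ee_rot': array([[-9.69985070e-01, -2.43163594e-01, -6.55830738e-04],
       [-2.43164450e-01,  9.69982746e-01,  2.12648388e-03],
       [ 1.19061037e-04,  2.22213233e-03, -9.99997524e-01]]), 'wrist_force': array([-0.09917519,  0.32018379,  0.39616375]), 'moment': array([-0.00581107,  0.00370382, -0.05975072]), 'gripper_width': 0.9988264139792185}
side {'fov_y': 52.059740552777846, 'cx': 322.9699332913884, 'cy': 233.28848639282268, 'distortion': array([-0.02569281,  0.        ,  0.        ,  0.        ,  0.        ]), 'origin': array([ 0.45184253, -1.02137939,  0.71689142]), 'attitude': array([[ 0.98793353, -0.10543783,  0.11344692],
       [-0.15
[... 533 characters left out ...]
4, 'cy': 234.82957126946135, 'distortion': array([-0.14784071,  0.        ,  0.        ,  0.        ,  0.        ]), 'origin': array([ 0.33299169, -0.14275215,  1.4528905 ]), 'attitude': array([[-2.19545731e-02, -9.83724845e-01,  1.78335149e-01],
       [-9.99758964e-01,  2.15840200e-02, -4.01796589e-03],
       [ 1.03383458e-04, -1.78380376e-01, -9.83961600e-01]])}
station [([0.473, -0.297, 0.014], 0.88)]
sleeve [([0.486, -0.303, 0.09], 0.7)]
filter_mid [([0.459, 0.227, 0.046], 0.9), ([0.513, -0.257, 0.094], 0.87), ([0.468, -0.105, 0.028], 0.67), ([0.476, -0.299, 0.011], 0.52)]
tray [([0.468, 0.075, -0.0], 0.58)]
beaker [([0.688, 0.056, 0.034], 0.61)]
vial_1 [([0.594, -0.552, 0.057], 0.66)]
```

View pics/side0.png

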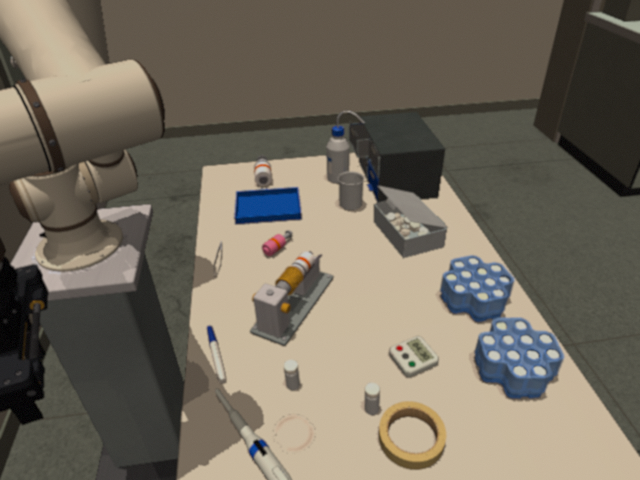

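View pics/top0.png

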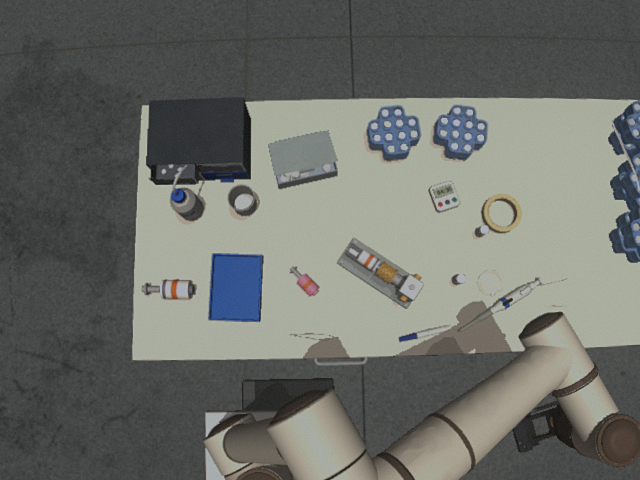

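The white capsules are at top (170,290), which is loose and larger, and (365,262), which sits in the coupler. There is also a pink one at (305,281). The one in the coupler is the smaller white capsule, so it is the one meant. I'll confirm that in a crop and fit the station pose.

```bash
python3 - <<'E'
from h import *
out=[]
A={}
for n in("top","side"):
    im,d=capture(n)
    P=cloud(n,d,np.ones(d.shape,bool))
    S=P[(np.hypot(P[:,0]-.48,P[:,1]+.30)<.17)]
    A[n]=S
    print(n,"bench z",np.median(S[S[:,2]<.006][:,2]))
    for nm,lo,hi in(("plate",.006,.016),("blocktop",.0965,.106),):
        Q=S[(S[:,2]>lo)&(S[:,2]<hi)]
        r=cv2.minAreaRect((Q[:,:2]*1000).astype(np.float32));print(nm,len(Q),r,np.median(Q[:,2]))
    for l in("tray","beaker","vial_1","filter_mid","sleeve"):
        for r in cut_out(n,l)[:4]:
            Q=cloud(n,d,r["mask"]);
            if l=="vial_1": Q=Q[Q[:,2]>.03]
            if len(Q)<4: continue
            print(l,round(r["p"],2),len(Q),np.round(np.median(Q,0),3),np.round(np.percentile(Q,98,axis=0)-np.percentile(Q,2,axis=0),3), np.round(cv2.minAreaRect((Q[:,:2]*1000).astype(np.float32)),0) if 0 else cv2.minAreaRect((Q[:,:2]*1000).astype(np.float32)))
    if n=="top":
        out=cv2.resize(im[220:320,320:440],None,fx=5,fy=5,interpolation=cv2.INTER_CUBIC)
    else: o2=cv2.resize(im[240:345,240:345],None,fx=4.76,fy=4.76,interpolation=cv2.INTER_CUBIC)
cv2.imwrite("pics/crop1.png",out[:,:,::-1]);
np.savez("clouds",**A)
E
```

```text
top bench z 0.000586142293439007
plate 1629 ((482.58282470703125, -302.5325012207031), (331.8497314453125, 331.0111999511719), 43.84773254394531) 0.009517247980225907
blocktop 376 ((481.6461181640625, -306.85882568359375), (164.19091796875, 49.822792053222656), 54.76412582397461) 0.10028826851720996
beaker 0.93 711 [0.689 0.06  0.033] [0.061 0.063 0.085] ((681.0792236328125, 56.960487365722656), (66.50418090820312, 72.04844665527344), 28.643320083618164)
vial_1 0.64 92 [ 0.468 -0.486  0.055] [0.023 0.022 0.029] ((468.1751708984375, -488.168212890625), (24.19010353088379, 23.20998191833496), 84.79744720458984)
vial_1 0.59 94 [ 0.591 -0.554  0.054] [0.021 0.023 0.032] ((592.3538208007812, -556.8217163085938), (24.24447250366211, 21.261796951293945), 52.07646942138672)
filter_mid 0.8 725 [0.458 0.23  0.043] [0.047 0.121 0.035] ((462.0560302734375, 247.7909698486328), (130.33204650878906, 51.93931579589844), 82.72599029541016)
filter_mid 0.77 283 [ 0.517 -0.256  0.09 ] [0.043 0.05  0.02 ] ((517.45166015625, -257.70166015625), (59.47589874267578, 32.54469680786133), 55.453582763671875)
fi
[... 1528 characters left out ...]
534454345703, 37.78009033203125), 53.28752517700195)
filter_mid 0.65 306 [ 0.519 -0.264  0.089] [0.041 0.046 0.021] ((520.5828857421875, -219.94430541992188), (134.59144592285156, 44.666019439697266), 84.33917999267578)
filter_mid 0.63 387 [0.46  0.198 0.04 ] [0.043 0.123 0.044] ((461.5232849121094, 243.8928985595703), (130.58001708984375, 45.287254333496094), 87.17544555664062)
filter_mid 0.44 436 [ 0.49  -0.305  0.09 ] [0.052 0.05  0.051] ((493.08917236328125, -247.2391815185547), (162.3016815185547, 53.70726776123047), 82.00279998779297)
sleeve 0.95 324 [ 0.491 -0.306  0.091] [0.04  0.043 0.025] ((487.4837341308594, -303.0882873535156), (43.34751892089844, 33.02734375), 55.38785171508789)
```

View pics/crop1.png

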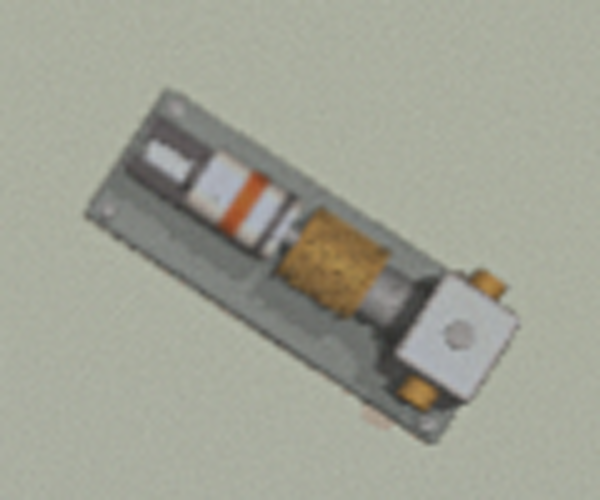

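The crop shows the white capsule with its orange band locked in the coupler, next to the ribbed brass sleeve. Next I'll fit the pose precisely.

```bash
python3 - <<'E'
from h import *
from scipy.optimize import least_squares
A=np.load("clouds.npz")
def loc(P,p):
    c,s=np.cos(p[2]),np.sin(p[2]);d=P[:,:2]-p[:2]
    return np.c_[d@[c,s],d@[-s,c],P[:,2]]
for n in("top","side","both"):
    S=np.vstack([A["top"],A["side"]]) if n=="both" else A[n]
    p=np.array([.478,-.318,np.radians(55.4)])
    for it in range(4):
        L=loc(S,p)
        def sel(m):return S[m]
        # capsule & sleeve upper surfaces
        cap=sel((L[:,0]>42)|((L[:,0]>.045)&(L[:,0]<.085)&(abs(L[:,1])<.022)&(L[:,2]>.078)))
        slv=sel((L[:,0]>-.004)&(L[:,0]<.026)&(abs(L[:,1])<.024)&(L[:,2]>.078))
        def f(q):
            a=loc(cap,q);b=loc(slv,q)
            return np.r_[np.hypot(a[:,1],a[:,2]-.075-q[3])-.017,np.hypot(b[:,1],b[:,2]-.075-q[3])-.0185]
        # y & yaw by cylinders; x fixed -> shift along axis
        x0=p.copy()
        def g(w):
            return f([x0[0]-np.sin(x0[2])*w[0],x0[1]+np.cos(x0[2])*w[0],x0[2]+w[1],w[2]])
        r=least_squares(g,[0,0,0],loss="soft_l1",f_scale=.001,x_scale=[.001,.01,.001])
        w=r.x;p=np.array([x0[0]-np.sin(x0[2])*w[0],x0[1]+np.cos(x0[2])*w[0],x0[2]+w[1]])
        L=loc(S,p);bt=L[(abs(L[:,2]-.1)<.003)&(abs(L[:,1])<.03)&(L[:,0]<-.02)]
        e=np.percentile(bt[:,0],[1,99]);sh=e.mean()+.058
        p[:2]+=sh*np.array([np.cos(p[2]),np.sin(p[2])])
    L=loc(S,p);bt=L[(abs(L[:,2]-.1)<.003)&(abs(L[:,1])<.03)&(L[:,0]<-.02)]
    pl=L[(L[:,2]>.006)&(L[:,2]<.014)&(abs(L[:,1])<.06)&(abs(L[:,0])<.16)]
    print(n,p[:2],np.degrees(p[2]),"z off",w[2],"rms",np.sqrt(np.mean(r.fun**2)),"block",np.percentile(bt,[1,99],axis=0)[:,:2].ravel(),"plate",np.percentile(pl,[1,99],axis=0)[:,:2].ravel())
    sl=L[(L[:,2]>.089)&(L[:,0]>-.02)&(L[:,0]<.045)&(abs(L[:,1])<.02)]; print(" slv x",np.percentile(sl[:,0],[1,99]), "capx",np.percentile(L[(L[:,2]>.086)&(L[:,0]>.034)&(L[:,0]<.12)&(abs(L[:,1])<.02)][:,0],[1,99]))
S=sense();R=S["ee_rot"]
print(S["time_s"])
E
```

```text
top [ 0.48130526 -0.30921994] 54.48907629334049 z off 0.0015517100509039419 rms 0.002255720137438975 block [-0.0798211  -0.02363334 -0.0361789   0.02529105] plate [-0.14317891 -0.05433578  0.15132397  0.05230693]
 slv x [-0.01734027  0.04454679] capx [0.03817507 0.09089087]
side [ 0.47808329 -0.30972533] 55.49587635140312 z off 0.0009382255021414946 rms 0.0012148035928432512 block [-0.07864709 -0.02534104 -0.03735291  0.02206951] plate [-0.08410064 -0.04089555  0.12641423  0.03434334]
 slv x [-0.01596438  0.04448341] capx [0.03723478 0.08731662]
both [ 0.47973323 -0.30891127] 54.96762887269295 z off 0.0009638719094829382 rms 0.0020423550458323154 block [-0.07995456 -0.02490119 -0.03604544  0.02344371] plate [-0.12065579 -0.04725486  0.13496534  0.04325653]
 slv x [-0.01720571  0.04385143] capx [0.03734114 0.08902197]
1.3
```

>>> arm_command:
  rows:
    - {"fingers":100,"travel":[-2,1.1,0],"roll":-5}
    - {"fingers":100,"travel":[-6,3.2,0],"roll":-12}
    - {"fingers":100,"travel":[-10.5,5.7,0],"roll":-19}
    - {"fingers":100,"travel":[-15,8.1,0],"roll":-26}
    - {"fingers":100,"travel":[-19.5,10.6,1],"roll":-33}
    - {"fingers":100,"travel":[-24,13,2],"roll":-39}
    - {"fingers":100,"travel":[-28.5,15.4,3],"roll":-41}
    - {"fingers":100,"travel":[-33,17.9,4],"roll":-41}
    - {"fingers":100,"travel":[-37,20,5],"roll":-41}
    - {"fingers":100,"travel":[-39.8,21.6,6],"roll":-41}

```text
time_s: 2.3
tcp_pos: [0.4876, -0.298, 0.1737]
ee_rot: [[-0.571, -0.821, 0.001], [-0.821, 0.571, -0.001], [-0.0, -0.001, -1.0]]
wrist_force: [0.7, 0.2, 0.6]
gripper_width: 0.998
```

>>> arm_command:
  rows:
    - {"fingers":100,"travel":[0,0,0],"roll":0}
    - {"fingers":100,"travel":[0,0,0],"roll":0}

```text
time_s: 2.5
tcp_pos: [0.486, -0.299, 0.1732]
ee_rot: [[-0.571, -0.821, -0.001], [-0.821, 0.571, 0.0], [0.0, 0.001, -1.0]]
wrist_force: [0.4, -0.8, -0.7]
gripper_width: 0.997
```

```bash
cat >> h.py <<'E'
ST=np.array([.480,-.309]);YAW=np.radians(55.)
def where(tgt=None):
    s=sense();R=s["ee_rot"];t=s["tcp_pos"];c,n=np.cos(YAW),np.sin(YAW);d=t[:2]-ST
    print("t",s["time_s"],"tcp",np.round(t,4),"station xy mm",np.round([1e3*(d@[c,n]),1e3*(d@[-n,c])],1),"yaw tool x",np.degrees(np.arctan2(R[1,0],R[0,0])),"F",np.round(s["wrist_force"],1),"w",s["gripper_width"])
    if tgt is not None: print("travel cm",np.round(100*R.T@(np.array(tgt)-t),2))
E
python3 - <<'E'
from h import *
where([.4863,-.300,.068])
im,d=capture("side");cv2.imwrite("pics/side1.png",cv2.resize(im[180:380,180:400],None,fx=2.7,fy=2.7)[:,:,::-1])
E
```

```text
t 2.5 tcp [ 0.486  -0.299   0.1732] station xy mm [11.6  0.8] yaw tool x -124.79602264261621 F [ 0.4 -0.8 -0.7] w 0.9969266483584273
travel cm [ 0.06 -0.09 10.52]
```

>>> arm_command:
  rows:
    - {"fingers":100,"travel":[0.05,-0.1,2],"roll":0}
    - {"fingers":100,"travel":[0.05,-0.1,5],"roll":0}
    - {"fingers":100,"travel":[0.05,-0.1,8],"roll":0}
    - {"fingers":100,"travel":[0.05,-0.1,10],"roll":0}
    - {"fingers":100,"travel":[0.05,-0.1,10.5],"roll":0}
    - {"fingers":100,"travel":[0.05,-0.1,10.5],"roll":0}
    - {"fingers":60,"travel":[0.05,-0.1,10.5],"roll":0}
    - {"fingers":40,"travel":[0.05,-0.1,10.5],"roll":0}
    - {"fingers":30,"travel":[0.05,-0.1,10.5],"roll":0}
    - {"fingers":30,"travel":[0.05,-0.1,10.5],"roll":0}

```text
time_s: 3.55
tcp_pos: [0.4865, -0.3009, 0.0693]
ee_rot: [[-0.572, -0.82, 0.001], [-0.82, 0.572, -0.0], [-0.0, -0.001, -1.0]]
wrist_force: [-0.3, 1.0, -0.5]
gripper_width: 0.721
```

>>> arm_command:
  rows:
    - {"fingers":20,"travel":[0,0,0],"roll":0}
    - {"fingers":20,"travel":[0,0,0],"roll":0}
    - {"fingers":20,"travel":[0,0,0],"roll":0}
    - {"fingers":20,"travel":[0,0,0],"roll":0}
    - {"fingers":20,"travel":[0,0,0],"roll":0}

```text
time_s: 4.05
tcp_pos: [0.4858, -0.3006, 0.0685]
ee_rot: [[-0.573, -0.82, -0.001], [-0.82, 0.573, 0.0], [0.0, 0.001, -1.0]]
wrist_force: [-1.3, 1.8, 1.1]
gripper_width: 0.412
```

```bash
python3 - <<'E'
from h import *
where()
im,d=capture("side");cv2.imwrite("pics/side2.png",cv2.resize(im[200:360,200:380],None,fx=3.5,fy=3.5,interpolation=cv2.INTER_CUBIC)[:,:,::-1])
E
```

```text
t 4.05 tcp [ 0.4858 -0.3006  0.0685] station xy mm [10.2  0.1] yaw tool x -124.92591080324183 F [-1.3  1.8  1.1] w 0.41235792573481317
```

View pics/side2.png

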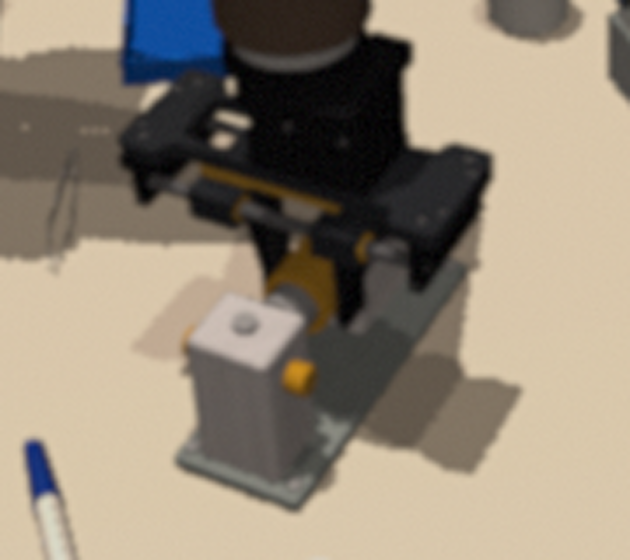

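The fingers straddle the brass sleeve around crop pixel (305,280) and are clear of the block. Now the pull.

>>> arm_command:
  rows:
    - {"fingers":15,"travel":[0,0,0],"roll":0}
    - {"fingers":15,"travel":[0,0,0],"roll":0}
    - {"fingers":15,"travel":[0.2,0,0],"roll":0}
    - {"fingers":15,"travel":[0.5,0,0],"roll":0}
    - {"fingers":15,"travel":[0.8,0,0],"roll":0}
    - {"fingers":15,"travel":[1.1,0,0],"roll":0}
    - {"fingers":15,"travel":[1.3,0,0],"roll":0}
    - {"fingers":15,"travel":[1.5,0,0],"roll":0}
    - {"fingers":15,"travel":[1.5,0,0],"roll":0}
    - {"fingers":15,"travel":[1.5,0,0],"roll":0}

```text
time_s: 5.1
tcp_pos: [0.4783, -0.3113, 0.0685]
ee_rot: [[-0.572, -0.82, 0.001], [-0.82, 0.572, 0.002], [-0.003, 0.0, -1.0]]
wrist_force: [2.0, 9.5, 2.5]
gripper_width: 0.416
```

>>> arm_command:
  rows:
    - {"fingers":15,"travel":[0,0,0],"roll":0}
    - {"fingers":15,"travel":[0,0,0],"roll":0}
    - {"fingers":15,"travel":[0,0,0],"roll":0}
    - {"fingers":15,"travel":[0,0,0],"roll":0}
    - {"fingers":15,"travel":[0,0,0],"roll":0}
    - {"fingers":15,"travel":[0,0,0],"roll":0}

```text
time_s: 5.7
tcp_pos: [0.4784, -0.3112, 0.0685]
ee_rot: [[-0.572, -0.82, 0.001], [-0.82, 0.572, 0.002], [-0.003, 0.0, -1.0]]
wrist_force: [2.2, 10.3, 2.4]
gripper_width: 0.415
```

```bash
python3 - <<'E'
from h import *
where()
for n in("side","top"):
    im,d=capture(n)
    for r in search_frame(n,"filter_mid")+search_frame(n,"sleeve"):
        q=np.array(r["position"]);e=q[:2]-ST;print(n,np.round(q,3),round(r["p"],2),"stx",np.round(e@[np.cos(YAW),np.sin(YAW)],4),np.round(e@[-np.sin(YAW),np.cos(YAW)],4))
cv2.imwrite("pics/top3.png",cv2.resize(im[220:320,320:440],None,fx=5,fy=5,interpolation=cv2.INTER_CUBIC)[:,:,::-1])
im,d=capture("side");cv2.imwrite("pics/side3.png",cv2.resize(im[200:360,200:380],None,fx=3.5,fy=3.5,interpolation=cv2.INTER_CUBIC)[:,:,::-1])
E
```

```text
t 5.7 tcp [ 0.4784 -0.3112  0.0685] station xy mm [-2.8  0.1] yaw tool x -124.91385301637837 F [ 2.2 10.3  2.4] w 0.41545398694901037
side [ 0.475 -0.327  0.088] 0.66 stx -0.0179 -0.006
top [0.458 0.228 0.044] 0.69 stx 0.4273 0.3264
```

View pics/side3.png

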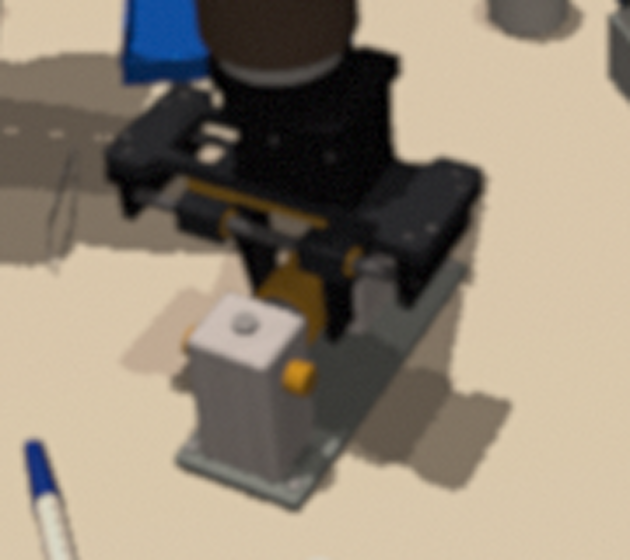

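The sleeve is back about 11–13 mm and the force is about 10 N. I'll pull a little more to be sure, then guide the sleeve home and release.

>>> arm_command:
  rows:
    - {"fingers":15,"travel":[0.2,0,0],"roll":0}
    - {"fingers":15,"travel":[0.2,0,0],"roll":0}
    - {"fingers":15,"travel":[0.2,0,0],"roll":0}
    - {"fingers":15,"travel":[0.2,0,0],"roll":0}
    - {"fingers":15,"travel":[0.2,0,0],"roll":0}
    - {"fingers":15,"travel":[0.2,0,0],"roll":0}

```text
time_s: 6.65
tcp_pos: [0.4774, -0.3127, 0.0685]
ee_rot: [[-0.572, -0.82, 0.002], [-0.82, 0.572, 0.002], [-0.003, 0.0, -1.0]]
wrist_force: [2.6, 11.3, 3.1]
gripper_width: 0.416
```

>>> arm_command:
  rows:
    - {"fingers":15,"travel":[-0.3,0,0],"roll":0}
    - {"fingers":15,"travel":[-0.6,0,0],"roll":0}
    - {"fingers":15,"travel":[-0.9,0,0],"roll":0}
    - {"fingers":15,"travel":[-1.2,0,0],"roll":0}
    - {"fingers":15,"travel":[-1.45,0,0],"roll":0}
    - {"fingers":15,"travel":[-1.65,0,0],"roll":0}
    - {"fingers":15,"travel":[-1.65,0,0],"roll":0}
    - {"fingers":60,"travel":[-1.65,0,0],"roll":0}
    - {"fingers":100,"travel":[-1.65,0,0],"roll":0}
    - {"fingers":100,"travel":[-1.65,0,0],"roll":0}

```text
time_s: 7.65
tcp_pos: [0.486, -0.3018, 0.0686]
ee_rot: [[-0.573, -0.82, 0.001], [-0.82, 0.573, -0.001], [0.0, -0.001, -1.0]]
wrist_force: [0.3, -0.6, 0.2]
gripper_width: 0.603
```

>>> arm_command:
  rows:
    - {"fingers":100,"travel":[0,0,0],"roll":0}
    - {"fingers":100,"travel":[0,0,0],"roll":0}
    - {"fingers":100,"travel":[0,0,0],"roll":0}
    - {"fingers":100,"travel":[0,0,-3],"roll":0}
    - {"fingers":100,"travel":[0,0,-7],"roll":0}
    - {"fingers":100,"travel":[7,0,-11],"roll":0}
    - {"fingers":100,"travel":[11,0,-13],"roll":0}
    - {"fingers":100,"travel":[15,0,-13],"roll":0}

```text
time_s: 8.45
tcp_pos: [0.4081, -0.4148, 0.1993]
ee_rot: [[-0.57, -0.821, 0.005], [-0.821, 0.57, -0.003], [0.0, -0.006, -1.0]]
wrist_force: [2.1, -1.0, 0.4]
gripper_width: 1.0
```

```bash
python3 - <<'E'
from h import *
where()
for n in("side","top"):
    im,d=capture(n)
    for r in search_frame(n,"filter_mid")+search_frame(n,"sleeve"):
        q=np.array(r["position"]);e=q[:2]-ST;print(n,np.round(q,3),round(r["p"],2),"stx",np.round(e@[np.cos(YAW),np.sin(YAW)],4),np.round(e@[-np.sin(YAW),np.cos(YAW)],4))
    P=cloud(n,d,np.ones(d.shape,bool));e=P[:,:2]-ST
    X=e@[np.cos(YAW),np.sin(YAW)];Y=e@[-np.sin(YAW),np.cos(YAW)]
    m=(abs(Y)<.012)&(X>.02)&(X<.14)&(P[:,2]<.12)
    print([(int(a*1e3),round(1e3*np.max(P[m&(abs(X-a)<.003)][:,2],initial=0))) for a in np.arange(.02,.13,.006)])
    if n=="top": cv2.imwrite("pics/top4.png",cv2.resize(im[220:320,320:440],None,fx=5,fy=5,interpolation=cv2.INTER_CUBIC)[:,:,::-1])
E
```

```text
t 8.45 tcp [ 0.4081 -0.4148  0.1993] station xy mm [-127.9   -1.8] yaw tool x -124.77420936490479 F [ 2.1 -1.   0.4] w 1.0001411483315121
side [ 0.524 -0.26   0.088] 0.75 stx 0.066 -0.008
side [0.465 0.204 0.04 ] 0.55 stx 0.4112 0.3064
side [ 0.486 -0.312  0.089] 0.76 stx 0.0015 -0.0069
[(20, 99), (26, 97), (32, 96), (38, 46), (44, 83), (50, 92), (56, 93), (62, 94), (68, 94), (74, 94), (80, 94), (86, 95), (92, 94), (98, 94), (104, 92), (110, 63), (116, 63), (122, 63), (128, 11)]
top [0.462 0.228 0.045] 0.95 stx 0.4295 0.3222
top [ 0.525 -0.233  0.091] 0.61 stx 0.0876 0.0069
[(20, 0), (26, 0), (32, 0), (38, 0), (44, 0), (50, 0), (56, 0), (62, 0), (68, 97), (74, 99), (80, 97), (86, 95), (92, 98), (98, 97), (104, 93), (110, 85), (116, 71), (122, 68), (128, 15)]
```

View pics/top4.png

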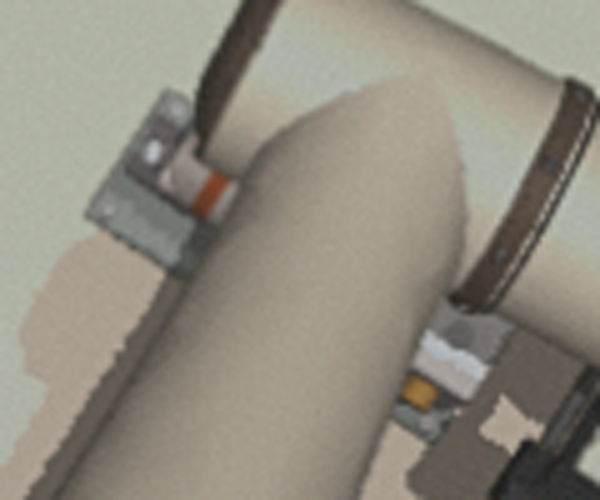

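Popped out: the body spans station x about 53–104 mm, and the sleeve's front edge is back at about 33 mm, so it is home. In the crop the orange band has moved to about (212,193). Next, go above the capsule.

>>> arm_command:
  rows:
    - {"fingers":100,"travel":[-3,0,0],"roll":0}
    - {"fingers":100,"travel":[-7.5,0,0],"roll":0}
    - {"fingers":100,"travel":[-12,0,1],"roll":0}
    - {"fingers":100,"travel":[-17,0,2],"roll":0}
    - {"fingers":100,"travel":[-20.5,0,3],"roll":0}
    - {"fingers":100,"travel":[-22,0,4],"roll":0}
    - {"fingers":100,"travel":[-22,0,4],"roll":0}
    - {"fingers":100,"travel":[-22,0,4],"roll":0}

```text
time_s: 9.55
tcp_pos: [0.5332, -0.2326, 0.1555]
ee_rot: [[-0.571, -0.821, -0.002], [-0.821, 0.571, -0.0], [0.001, 0.001, -1.0]]
wrist_force: [0.3, -0.4, -0.2]
gripper_width: 1.002
```

```bash
python3 - <<'E'
from h import *
where([.5253,-.2443,.073])
E
```

```text
t 9.55 tcp [ 0.5332 -0.2326  0.1555] station xy mm [93.1  0.2] yaw tool x -124.83738818896741 F [ 0.3 -0.4 -0.2] w 1.0020715167254945
travel cm [ 1.41 -0.03  8.25]
```

>>> arm_command:
  rows:
    - {"fingers":100,"travel":[0.7,0,1.5],"roll":0}
    - {"fingers":100,"travel":[1.4,0,4],"roll":0}
    - {"fingers":90,"travel":[1.4,0,6.5],"roll":0}
    - {"fingers":80,"travel":[1.4,0,8],"roll":0}
    - {"fingers":70,"travel":[1.4,0,8.2],"roll":0}
    - {"fingers":60,"travel":[1.4,0,8.2],"roll":0}
    - {"fingers":45,"travel":[1.4,0,8.2],"roll":0}
    - {"fingers":30,"travel":[1.4,0,8.2],"roll":0}
    - {"fingers":20,"travel":[1.4,0,8.2],"roll":0}
    - {"fingers":15,"travel":[1.4,0,8.2],"roll":0}

```text
time_s: 10.55
tcp_pos: [0.5254, -0.2442, 0.0747]
ee_rot: [[-0.572, -0.82, 0.0], [-0.82, 0.572, 0.0], [-0.0, 0.0, -1.0]]
wrist_force: [-1.6, 1.4, 2.5]
gripper_width: 0.38
```

>>> arm_command:
  rows:
    - {"fingers":15,"travel":[0,0,0],"roll":0}
    - {"fingers":15,"travel":[0,0,0],"roll":0}
    - {"fingers":15,"travel":[0,0,0],"roll":0}
    - {"fingers":15,"travel":[0,0,0],"roll":0}

```text
time_s: 10.95
tcp_pos: [0.5254, -0.2442, 0.0747]
ee_rot: [[-0.572, -0.82, -0.0], [-0.82, 0.572, 0.0], [0.0, 0.0, -1.0]]
wrist_force: [-1.4, 1.8, 5.7]
gripper_width: 0.381
```

>>> arm_command:
  rows:
    - {"fingers":15,"travel":[-0.4,0,0],"roll":0}
    - {"fingers":15,"travel":[-0.9,0,0],"roll":0}
    - {"fingers":15,"travel":[-1.4,0,0],"roll":0}
    - {"fingers":15,"travel":[-1.9,0,0],"roll":0}
    - {"fingers":15,"travel":[-2.4,0,0],"roll":0}
    - {"fingers":15,"travel":[-2.8,0,0],"roll":0}
    - {"fingers":15,"travel":[-3,0,0],"roll":0}
    - {"fingers":15,"travel":[-3,0,0],"roll":0}

```text
time_s: 11.75
tcp_pos: [0.5419, -0.2207, 0.0747]
ee_rot: [[-0.572, -0.82, -0.002], [-0.82, 0.572, -0.001], [0.002, 0.001, -1.0]]
wrist_force: [-3.6, -1.8, 5.1]
gripper_width: 0.381
```

```bash
python3 - <<'E'
from h import *
where()
im,d=capture("side");cv2.imwrite("pics/side5.png",cv2.resize(im[180:360,200:400],None,fx=3.2,fy=3.2,interpolation=cv2.INTER_CUBIC)[:,:,::-1])
for n in("side","top"):
    im,d=capture(n);P=cloud(n,d,np.ones(d.shape,bool));B=(im[:,:,2].astype(int)>im[:,:,0]+50)[:,:]
    v,u=np.nonzero((d>0)); Q=P[B[v,u]]
    Q=Q[(abs(Q[:,0]-.463)<.12)&(abs(Q[:,1]-.077)<.1)]
    for lo,hi in((.017,.027),(-.002,.008)):
        q=Q[(Q[:,2]>lo)&(Q[:,2]<hi)];print(n,len(q),cv2.minAreaRect((q[:,:2]*1000).astype(np.float32)) if len(q)>5 else "")
E
```

```text
t 11.75 tcp [ 0.5419 -0.2207  0.0747] station xy mm [107.8  -0. ] yaw tool x -124.88010548679496 F [-3.6 -1.8  5.1] w 0.38074521151776236
side 151 ((450.3475646972656, 77.0441665649414), (136.89874267578125, 138.680908203125), 87.25595092773438)
side 796 ((439.45361328125, 93.50899505615234), (158.24942016601562, 199.8592071533203), 86.96736145019531)
top 122 ((464.896728515625, 99.2182388305664), (87.4367904663086, 169.43438720703125), 86.07147979736328)
top 1204 ((465.5935974121094, 98.13066101074219), (84.3493881225586, 162.94493103027344), 87.21290588378906)
```

View pics/side5.png

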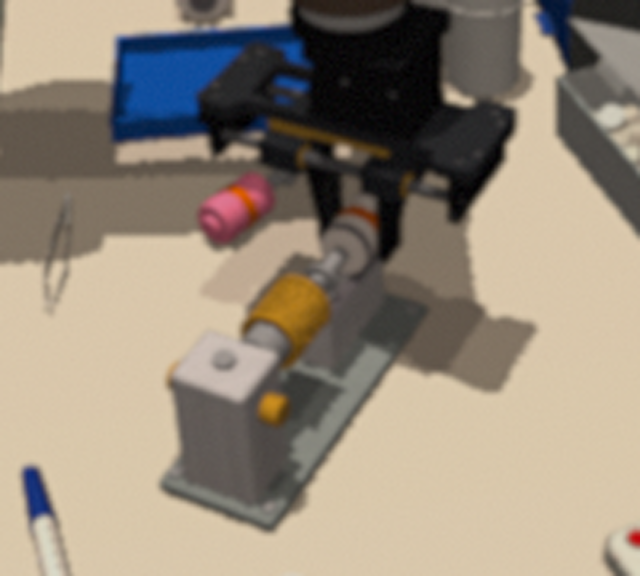

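The nipple is out of the sleeve and well clear, at crop (325,270), and the capsule is firmly held. Lift it and carry it to the tray (centre about (0.464, 0.0765), long axis about -3°), turning by +58°.

>>> arm_command:
  rows:
    - {"fingers":15,"travel":[0,0,-1],"roll":0}
    - {"fingers":15,"travel":[0,0,-3],"roll":0}
    - {"fingers":15,"travel":[0,0,-5.5],"roll":0}
    - {"fingers":15,"travel":[-0.5,0.5,-7.5],"roll":0}
    - {"fingers":15,"travel":[-2,2,-8],"roll":6}
    - {"fingers":15,"travel":[-4,4.3,-8],"roll":13}
    - {"fingers":15,"travel":[-7,7.5,-8],"roll":20}
    - {"fingers":15,"travel":[-10,10.7,-8],"roll":27}
    - {"fingers":15,"travel":[-13,13.9,-8],"roll":34}
    - {"fingers":15,"travel":[-16,17.1,-8],"roll":41}

```text
time_s: 12.9
tcp_pos: [0.4938, 0.011, 0.1545]
ee_rot: [[-0.971, -0.238, 0.001], [-0.238, 0.971, 0.001], [-0.002, 0.0, -1.0]]
wrist_force: [1.6, -1.3, -0.9]
gripper_width: 0.385
```

>>> arm_command:
  rows:
    - {"fingers":15,"travel":[0,0,0],"roll":5}
    - {"fingers":15,"travel":[0,0,0],"roll":11}
    - {"fingers":15,"travel":[0,0,0],"roll":15}
    - {"fingers":15,"travel":[0,0,0],"roll":17}
    - {"fingers":15,"travel":[0,0,0],"roll":17}
    - {"fingers":15,"travel":[0,0,0],"roll":17}

```text
time_s: 13.5
tcp_pos: [0.4942, 0.0094, 0.1542]
ee_rot: [[-0.999, 0.05, 0.001], [0.05, 0.999, 0.0], [-0.001, 0.0, -1.0]]
wrist_force: [0.4, 0.2, -1.0]
gripper_width: 0.381
```

```bash
python3 - <<'E'
from h import *
where([.479,.0757,.05])
im,d=capture("side");cv2.imwrite("pics/side6.png",cv2.resize(im[100:300,180:400],None,fx=3,fy=3,interpolation=cv2.INTER_CUBIC)[:,:,::-1])
E
```

```text
t 13.5 tcp [0.4942 0.0094 0.1542] station xy mm [268.9 171. ] yaw tool x 177.13426577456792 F [ 0.4  0.2 -1. ] w 0.38065230200738426
travel cm [ 1.85  6.54 10.42]
```

View pics/side6.png

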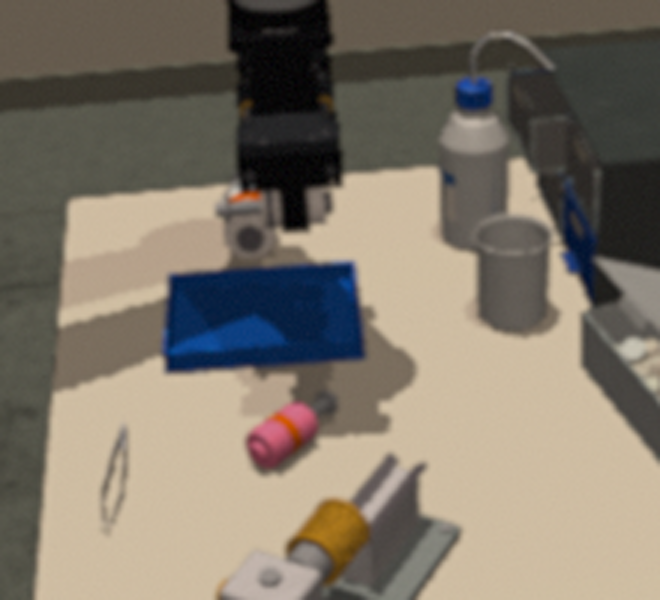

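The capsule is held level above the tray, with its body behind the fingers at about (290,205). Now move over the tray and lower it.

>>> arm_command:
  rows:
    - {"fingers":15,"travel":[0.6,2,1],"roll":0}
    - {"fingers":15,"travel":[1.2,4.5,3],"roll":0}
    - {"fingers":15,"travel":[1.85,6.5,6],"roll":0}
    - {"fingers":15,"travel":[1.85,6.5,9],"roll":0}
    - {"fingers":15,"travel":[1.85,6.5,11],"roll":0}
    - {"fingers":15,"travel":[1.85,6.5,12],"roll":0}
    - {"fingers":15,"travel":[1.85,6.5,12.4],"roll":0}
    - {"fingers":15,"travel":[1.85,6.5,12.7],"roll":0}
    - {"fingers":15,"travel":[1.85,6.5,12.7],"roll":0}
    - {"fingers":15,"travel":[1.85,6.5,12.7],"roll":0}

```text
time_s: 14.55
tcp_pos: [0.4795, 0.0753, 0.0279]
ee_rot: [[-0.999, 0.051, 0.002], [0.051, 0.999, 0.001], [-0.002, 0.001, -1.0]]
wrist_force: [0.0, 0.3, -0.6]
gripper_width: 0.381
```

```bash
python3 - <<'E'
from h import *
where([.479,.0757,.022])
for n in("side","top"):
    im,d=capture(n)
    P=cloud(n,d,np.ones(d.shape,bool));v,u=np.nonzero(d>0)
    Q=P[(abs(P[:,0]-.464)<.08)&(abs(P[:,1]-.0765)<.06)&(P[:,2]<.05)]
    if n=="side":cv2.imwrite("pics/side7.png",cv2.resize(im[120:240,200:360],None,fx=4.5,fy=4.5,interpolation=cv2.INTER_CUBIC)[:,:,::-1])
E
```

```text
t 14.55 tcp [0.4795 0.0753 0.0279] station xy mm [314.5 220.8] yaw tool x 177.08337963781057 F [ 0.   0.3 -0.6] w 0.3812987977117919
travel cm [0.05 0.04 0.59]
```

View pics/side7.png

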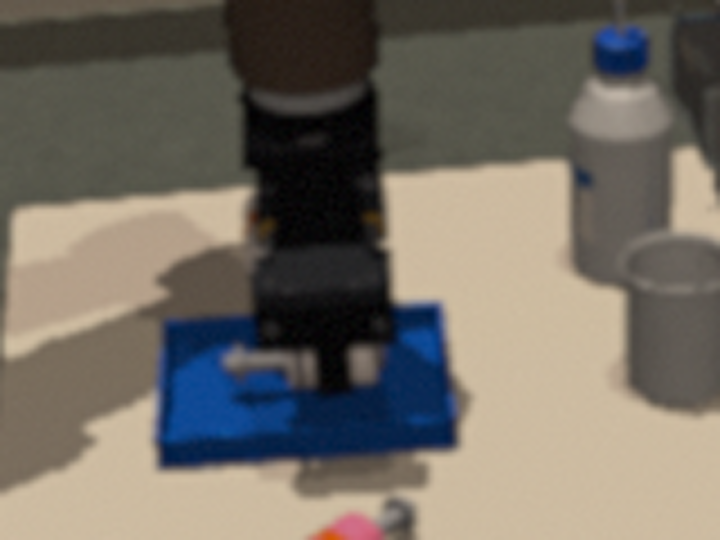

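The capsule is just above the tray floor and inside the walls, with the nipple at (240,360) and the body at (340,365). Lower it by 1 mm steps until it touches.

>>> arm_command:
  rows:
    - {"fingers":15,"travel":[0,0,0.2],"roll":0}
    - {"fingers":15,"travel":[0,0,0.35],"roll":0}
    - {"fingers":15,"travel":[0,0,0.5],"roll":0}
    - {"fingers":15,"travel":[0,0,0.5],"roll":0}
    - {"fingers":15,"travel":[0,0,0.5],"roll":0}

```text
time_s: 15.15
tcp_pos: [0.4788, 0.0751, 0.0219]
ee_rot: [[-0.999, 0.051, -0.0], [0.051, 0.999, -0.0], [0.0, -0.0, -1.0]]
wrist_force: [-0.1, 0.6, -0.8]
gripper_width: 0.38
```

>>> arm_command:
  rows:
    - {"fingers":15,"travel":[0,0,0.1],"roll":0}
    - {"fingers":15,"travel":[0,0,0.1],"roll":0}
    - {"fingers":15,"travel":[0,0,0.1],"roll":0}

```text
time_s: 15.45
tcp_pos: [0.4788, 0.0751, 0.021]
ee_rot: [[-0.999, 0.051, -0.0], [0.051, 0.999, -0.0], [0.0, -0.0, -1.0]]
wrist_force: [0.1, -0.4, -0.5]
gripper_width: 0.382
```

>>> arm_command:
  rows:
    - {"fingers":15,"travel":[0,0,0.1],"roll":0}
    - {"fingers":15,"travel":[0,0,0.1],"roll":0}
    - {"fingers":15,"travel":[0,0,0.1],"roll":0}

```text
time_s: 15.75
tcp_pos: [0.479, 0.0751, 0.0206]
ee_rot: [[-0.999, 0.051, 0.0], [0.051, 0.999, 0.0], [-0.0, 0.0, -1.0]]
wrist_force: [-1.2, -0.5, 6.2]
gripper_width: 0.38
```

>>> arm_command:
  rows:
    - {"fingers":15,"travel":[0,0,0.1],"roll":0}
    - {"fingers":15,"travel":[0,0,0.1],"roll":0}
    - {"fingers":15,"travel":[0,0,0.1],"roll":0}

```text
time_s: 16.05
tcp_pos: [0.479, 0.0752, 0.0206]
ee_rot: [[-0.999, 0.05, 0.001], [0.05, 0.999, -0.0], [-0.001, -0.0, -1.0]]
wrist_force: [-3.8, -1.2, 13.1]
gripper_width: 0.381
```

Touching down at 13 N. Ease the load off, open part way, and retreat upwards.

>>> arm_command:
  rows:
    - {"fingers":15,"travel":[0,0,-0.15],"roll":0}
    - {"fingers":15,"travel":[0,0,-0.15],"roll":0}
    - {"fingers":45,"travel":[0,0,-0.15],"roll":0}
    - {"fingers":52,"travel":[0,0,-0.15],"roll":0}
    - {"fingers":58,"travel":[0,0,-0.15],"roll":0}
    - {"fingers":58,"travel":[0,0,-0.15],"roll":0}
    - {"fingers":58,"travel":[0,0,-0.15],"roll":0}
    - {"fingers":58,"travel":[0,0,-0.15],"roll":0}

```text
time_s: 16.85
tcp_pos: [0.4788, 0.0751, 0.0205]
ee_rot: [[-0.999, 0.051, -0.0], [0.051, 0.999, -0.0], [0.0, -0.0, -1.0]]
wrist_force: [-0.4, 0.1, 0.3]
gripper_width: 0.578
```

>>> arm_command:
  rows:
    - {"fingers":58,"travel":[0,0,-1],"roll":0}
    - {"fingers":58,"travel":[0,0,-3],"roll":0}
    - {"fingers":58,"travel":[0,0,-6],"roll":0}
    - {"fingers":58,"travel":[0,0,-10],"roll":0}
    - {"fingers":58,"travel":[0,0,-14],"roll":0}
    - {"fingers":58,"travel":[0,0,-18],"roll":0}
    - {"fingers":58,"travel":[0,0,-20],"roll":0}
    - {"fingers":58,"travel":[0,0,-20],"roll":0}
    - {"fingers":58,"travel":[0,0,-20],"roll":0}

```text
time_s: 17.75
tcp_pos: [0.4784, 0.075, 0.221]
ee_rot: [[-0.999, 0.051, 0.001], [0.051, 0.999, 0.001], [-0.001, 0.001, -1.0]]
wrist_force: [0.5, -0.2, -0.1]
gripper_width: 0.581
```

```bash
python3 - <<'E'
from h import *
where()
for n in("side","top"):
    im,d=capture(n)
    for l in("filter_mid","sleeve","beaker","vial_1"):
        for r in search_frame(n,l): print(n,l,np.round(r["position"],3),round(r["p"],2))
    P=cloud(n,d,np.ones(d.shape,bool));e=P[:,:2]-ST
    X=e@[np.cos(YAW),np.sin(YAW)];Y=e@[-np.sin(YAW),np.cos(YAW)]
    m=(abs(Y)<.008)&(P[:,2]>.087)&(P[:,2]<.104)&(X>-.03)&(X<.06);print("sleeve x",np.percentile(X[m],[2,98]) if m.sum() else "")
    if n=="side":cv2.imwrite("pics/side8.png",cv2.resize(im[120:350,180:400],None,fx=2.6,fy=2.6,interpolation=cv2.INTER_CUBIC)[:,:,::-1])
E
```

```text
t 17.75 tcp [0.4784 0.075  0.221 ] station xy mm [313.7 221.6] yaw tool x 177.06277613230225 F [ 0.5 -0.2 -0.1] w 0.5813139939662485
side filter_mid [ 0.466 -0.116  0.022] 0.89
side filter_mid [0.46  0.197 0.039] 0.82
side filter_mid [0.474 0.065 0.028] 0.73
side sleeve [ 0.49  -0.309  0.092] 0.89
side beaker [0.679 0.033 0.052] 0.75
side vial_1 [ 0.472 -0.497  0.038] 0.65
side vial_1 [ 0.497 -0.306  0.087] 0.39
sleeve x [-0.02685919  0.02918639]
top filter_mid [0.451 0.205 0.045] 0.71
top filter_mid [ 0.463 -0.102  0.028] 0.64
top filter_mid [0.446 0.074 0.034] 0.42
top sleeve [ 0.484 -0.302  0.092] 0.82
top beaker [0.688 0.055 0.034] 0.79
top vial_1 [ 0.464 -0.484  0.054] 0.63
top vial_1 [ 0.591 -0.557  0.057] 0.6
sleeve x [-0.02888814  0.02999968]
```

View pics/side8.png

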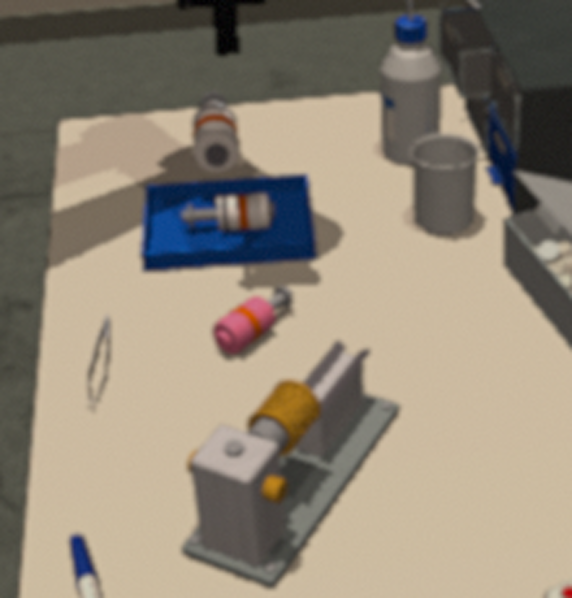

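The capsule lies flat in the tray at (230,212), the sleeve is home at (285,415), and the beaker has not moved. Handing in.

```bash
python3 -c "
from station import *
print(finish_job())"
```

```text
the job is handed in; nothing more can be done
None
```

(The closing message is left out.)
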